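# Pick the 12 mm spacer by feel and press it onto the clamp's hidden seat

### The job

Three look-alike spacer plates stand in the wooden blocks: find the one that is 12 mm thick by pinching them where they stand, then put it upright into the middle of the spring-jaw clamp and push it down until you feel it sit on the hidden seat, pressing home with about 12 N (never load the seat over 20 N, nor force the jaws with over 25 N). Let go and leave it resting on the seat; leave the other two plates in their blocks and everything else on the bench where it is.

Things in the scene. Friction and masses are not known exactly. Their poses are not given: they have to be found in the camera images.
- plate_a_center (a point): centre, half-way up, of an aluminium spacer plate with dark holes: 60 long (y), 85 high (z), thickness along x. Three look alike: one 9, one 12, one 17 mm thick; the names do not tell which. Stands on edge in a wooden block (35 high), its lower 20 mm in a groove, 0.7 mm play a side, its top 100 mm above the bench; pinch it across x on the part that stands out
- plate_b_center (a point): centre of a second such plate, standing likewise (see the first)
- plate_c_center (a point): centre of a third such plate, standing likewise (see the first)
- clamp: spring-jaw plate holder fixed to the bench: dark base 124 x 86 x 14 mm, green posts up to 60, two steel jaws 70 long (y) between them, tops 75 above the bench; origin at the centre of its underside, x across the slot, y along it. Each jaw springs back up to 2.2 mm (3 N to start, 1 N/mm): after a brief rise at the taper the 12 mm plate drags steadily, some 2 to 8 N, and hangs there if let go part-way
- slot_mouth (a point): middle of the slot between the jaws, level with the jaw tops (75 mm above the bench); axes as the clamp's, z up. The plate goes in from above, its thickness along this x, its length along this y. The mouth is 20 mm wide and tapers over 11 mm of depth to a 10 mm gap
- seat: foot of the adjustable seat, fixed in the clamp: origin on the slot's middle, 14 mm above the bench. It carries a red pad, hidden between the jaws, set by hand to an unknown height: its top lies 21 to 44 mm below the jaw tops and must be felt. The pad yields about 8 N per mm and goes solid after 4 mm
- jaw_near: sprung jaw on the -x side of the slot; origin at the clamp's origin when the slot is empty; it moves only by the plate's push
- jaw_far: sprung jaw on the +x side, likewise
- can: blue closed can, 64 wide, 150 high, origin at its underside; leave
- jar: amber jar, 66 wide, 85 high, origin at its underside; leave
- wrench: wrench lying on the bench, origin below its middle; leave
- screwdriver: screwdriver lying on the bench; leave
- rod: link rod 250 long along its y, 12 high, lying on the bench; leave
- bracket: dark steel angle bracket, 50 x 70, 50 high; leave
There are look-alikes about, which are no part of the job. Leave any yellow look-alike of the clamp alone. Leave any blue or green look-alike of the part that bears plate_b_center alone.

How it is judged:
By the outcome, as a careful person would: the job done as asked, in the order asked, and still so for the second after the job is handed in, with the robot touching nothing.
It also fails if it takes over 72 s, if anything falls off the work surface, if the arm or the gripper's body presses on something with over 40 N, if the wrist force passes 120 N, or if a joint passes its speed limit or range.

### The arm

A 6-joint arm with a two-finger parallel gripper is mounted at the origin on the work surface. World frame = base frame: x ahead of the robot, y to its left, z up, the work surface at z = 0. Lengths are in m, angles in degrees, forces in N, time in s.
With the tool pointing down it reaches from about 0.4 to 0.825 m from the base axis. Payload 7 kg.
Tool frame: the origin (TCP) lies midway between the tips of the shut fingers; the grasp point (between the pads) lies 19 mm behind it; z points along the fingers, y is the direction in which the jaws open and shut (so a half turn about z gives the same grasp; the last joint's range is limited). The gripper opens to 88 mm and grips with 3 to 60 N. Pads are 19 mm wide; open, the fingers measure 130 mm over their backs; the gripper's body (78 mm by 193 mm) begins 47 mm behind the grasp point.
Start: joints at [-48.982, 20.546, 0.682, 0, -70.136, -16.507], TCP at [0.28, -0.614, 0.227] pointing down, gripper open.
Joint ranges: [-176.03, 176.03], [-82.01, 121.73], [-58.28, 71.71], [-173.87, 95.51], [-174.79, -0.11], [-173.66, 173.66]. Speed limits (degrees/s): [136.94, 136.94, 172.46, 180, 180, 180].

### API

Orientations are given as [roll, pitch, yaw] about the fixed x, y, z axes, in that order (R = Rz(yaw) Ry(pitch) Rx(roll)).
In Python, from plant import sensors, viewer, r gives the robot as it stands. The module is installed in compiled form; this text tells all that it offers.
- The arm moves only by the shell command python3 -m handwheel 'ROWS' [OPENING] [FORCE]. ROWS is JSON, one flat list of numbers, 6 for each row, row after row: the shift along the world's x, y, z in cm, then the turn, a rotation vector about the world's x, y, z in rad. In form: [tx, ty, tz, wx, wy, wz, tx, ty, tz, wx, wy, wz, ...]. A call has 1 to 8 rows; each row is the pose to reach, as a shift and turn from the pose measured when the call began; what a row does not reach only later rows make up. A row lasts 1/10 s, in which the tool goes at most 50 mm and 8.59 degrees, less where a joint would pass 70% of its speed; a pose out of reach is approached as far as the arm can. A call with a gripper value outside its range is refused whole. OPENING is the closure in counts, from 0 (fully open) to 255 (shut), set as the call begins (- or left out, the last holds). The fingers move at their own pace and stop on an object; FORCE is the grip in N (left out, the last holds). Time passes only in rows, so rows that repeat a pose let the fingers close. It gives the time, the measured TCP pose, the force and the opening at its end, in the units of the state.
- sensors.get_state(): the state, without advancing time (a new reading comes with each control period).
- viewer.capture(name): name is "scene" or "top" or "wrist"; returns a dict with "img" (420x560x3 uint8, red, green, blue), "camera_matrix" (3x3 intrinsics, pixels), "camera_from_world" (4x4, takes a point from world to camera coordinates); the wrist camera has in their place "mount" (4x4, takes a point from camera to tool coordinates, whose origin is the TCP and whose axes are the flange's). Camera axes: x right, y down, z forward; pixel columns grow to the right and rows downward; lengths in m; the calibration is good to about 2 mm. The wrist camera is an equidistant fisheye: a pixel r from the principal point sees the ray r / f radians off the axis. A picture is of the moment at which its call begins: read the wrist's pose just before it. There is no depth.
- r.close_job(): hands the job in, once; it reports no verdict.
The state is a dict: "time_s": time; "joints": joint angles; "qd": joint speeds; "joint_torque": joint torques, N m; "tcp_pos": TCP position; "eef_rot": TCP orientation; "contact_force": force on the tool from outside, world axes, zero at the start; "moment": the same for the moment, N m; "gripper_width": finger opening in m.
Only numpy, scipy, OpenCV 4.12 (cv2) and the standard library are available. Lean on these libraries where they do the work, as an engineer would, in place of code of your own. Each camera call takes 0.05 s, during which the arm holds its last target.

## Working session

There is one attempt and no reset: what is moved stays moved. The work goes in short steps, Python scripts to look and compute and a shell command to move; the robot and the scene stay as the last step left them, time stands still between calls to the robot, and variables do not carry over. Pictures are saved under pics/ and viewed, and the job is handed in when it is done.

```bash
mkdir -p pics; ls
cat > h.py <<'E'
import numpy as np, cv2, json
from plant import sensors, viewer, r
def snap(n,fn):
    c=viewer.capture(n); cv2.imwrite('pics/'+fn,c['img'][:,:,::-1])
    np.savez('pics/'+fn+'.npz',**{k:v for k,v in c.items()}); return c
E
python3 - <<'E'
from h import *
print(sensors.get_state())
for n in("scene","top","wrist"):
    c=snap(n,n+'0.png'); print(n,{k:np.round(v,3).tolist() for k,v in c.items() if k!='img'})
E
```

```text
pics
{'time_s': 0.0, 'joints': array([-4.89826136e+01,  2.05916767e+01,  6.32323580e-01, -2.11076933e-02,
       -7.01359579e+01, -1.65057874e+01]), 'qd': array([-0.02452621,  0.02926705, -0.04219765, -0.02390202, -0.07671949,
       -0.05293713]), 'joint_torque': array([ 1.07157219e-03, -5.82715917e+01,  2.93065041e+01,  6.99700803e+00,
        7.05625236e-03, -1.87296123e-04]), 'tcp_pos': array([ 0.27979667, -0.6137222 ,  0.22560585]), 'eef_rot': array([ 1.79902979e+02, -8.05708707e-03, -1.55495583e+02]), 'contact_force': array([ 0.1447789 , -1.01294455,  0.00391315]), 'moment': array([-0.02451325, -0.01112085, -0.011991  ]), 'gripper_width': 0.08782730144161172}
scene {'camera_matrix': [[505.595, 0.0, 270.574], [0.0, 505.595, 215.503], [0.0, 0.0, 1.0]], 'camera_from_world': [[-0.312, 0.95, -0.014, 0.156], [0.785, 0.249, -0.567, -0.392], [-0.535, -0.188, -0.824, 1.743], [0.0, 0.0, 0.0, 1.0]]}
top {'camera_matrix': [[427.744, 0.0, 281.232], [0.0, 427.744, 208.835], [0.0, 0.0, 1.0]], 'camera_from_world': [[-0.007, -1.0, 0.012, 0.011], [-0.992, 0.006, -0.129, 0.552], [0.129, -0.012, -0.992, 1.155], [0.0, 0.0, 0.0, 1.0]]}
wrist {'camera_matrix': [[325.192, 0.0, 278.061], [0.0, 325.192, 217.052], [0.0, 0.0, 1.0]], 'mount': [[-0.0, -0.965, -0.264, 0.07], [1.0, -0.0, 0.0, 0.0], [-0.001, -0.264, 0.965, -0.159], [0.0, 0.0, 0.0, 1.0]]}
```

View pics/scene0.png

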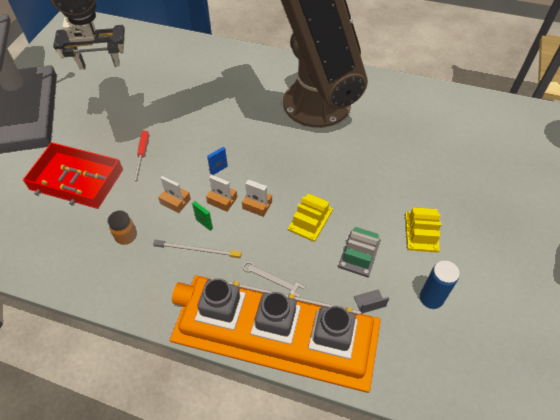

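View pics/top0.png

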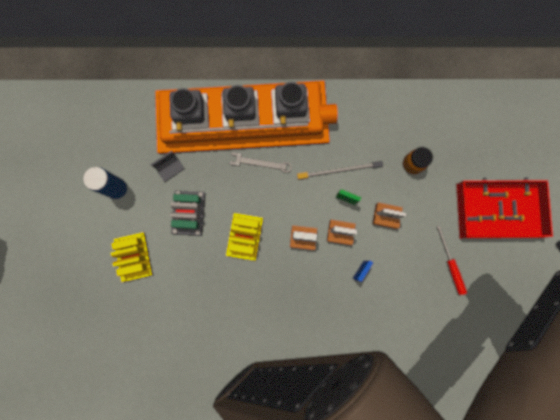

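View pics/wrist0.png

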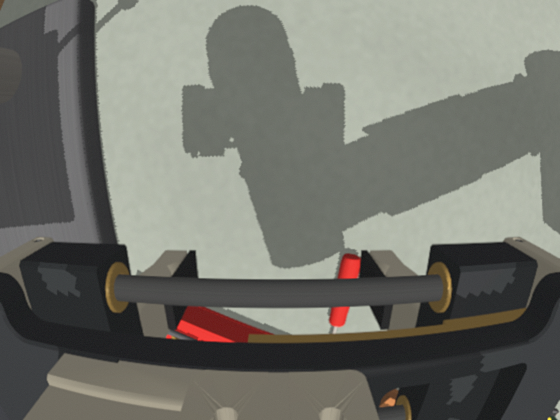

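The three grey plates in wooden blocks are at top px (305,237), (343,231) and (391,213). The clamp with the dark base and green posts is at (187,212). The yellow clamps at (131,257) and (245,236) and the green and blue plates at (348,198) and (363,271) are look-alikes. I'll confirm in enlarged crops.

Run:
```python
import cv2,numpy as np
t=cv2.imread('pics/top0.png'); s=cv2.imread('pics/scene0.png')
cv2.imwrite('pics/t_pl.png',cv2.resize(t[185:260,280:420],None,fx=5.7,fy=5.7,interpolation=cv2.INTER_CUBIC))
cv2.imwrite('pics/t_cl.png',cv2.resize(t[180:245,150:230],None,fx=9,fy=9,interpolation=cv2.INTER_CUBIC))
cv2.imwrite('pics/s_pl.png',cv2.resize(s[140:240,150:290],None,fx=5.7,fy=5.7,interpolation=cv2.INTER_CUBIC))
```

```text
(no output)
```

View pics/t_pl.png

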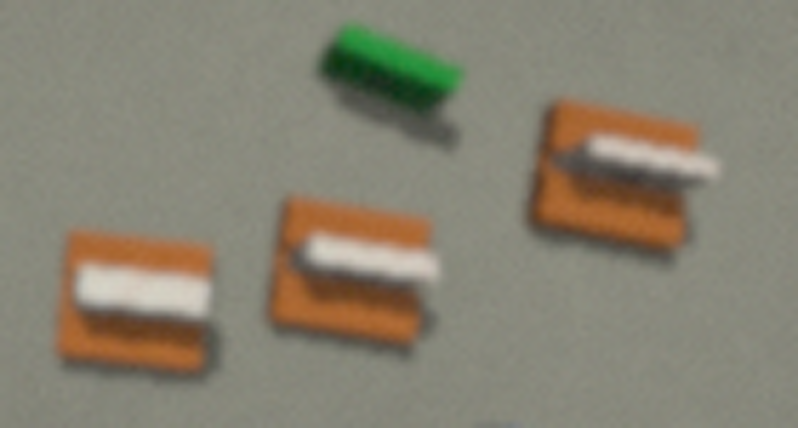

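View pics/t_cl.png

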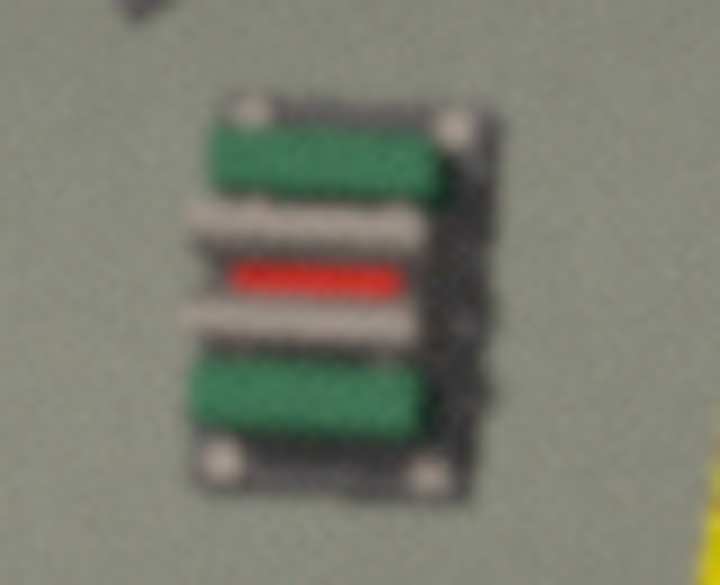

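View pics/s_pl.png

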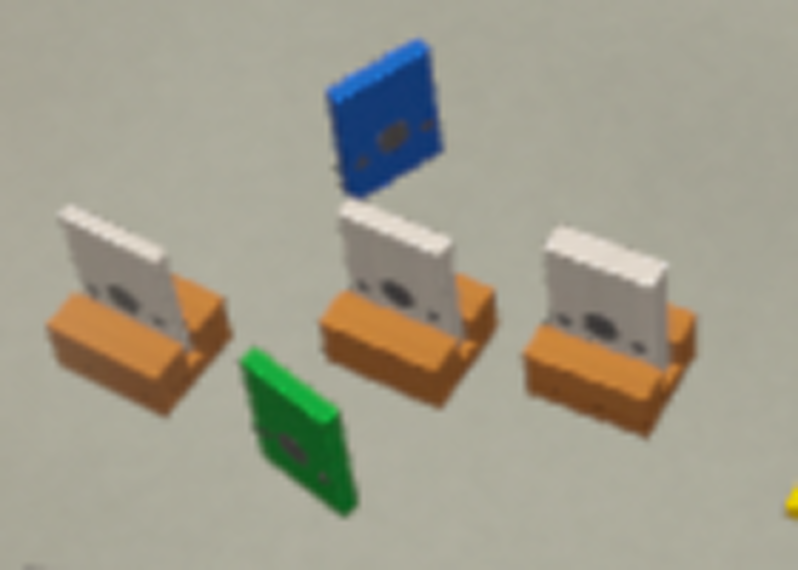

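```bash
cat >> h.py <<'E'
def unproj(fn,uv,z):
    d=np.load('pics/'+fn+'.npz'); T=d['camera_from_world'];K=d['camera_matrix']
    uv=np.atleast_2d(uv).astype(float); R=T[:3,:3]; c=-R.T@T[:3,3]
    ray=(R.T@np.linalg.inv(K)@np.c_[uv,np.ones(len(uv))].T).T
    return c+ray*((z-c[2])/ray[:,2])[:,None]
def proj(fn,P):
    d=np.load('pics/'+fn+'.npz'); T=d['camera_from_world'];K=d['camera_matrix']
    q=(T[:3,:3]@np.atleast_2d(P).T+T[:3,3:]); q=K@q; return (q[:2]/q[2]).T
E
python3 - <<'E'
from h import *
def crop(p,s,o): return (np.array(p,float)+.5)/s-.5+np.array(o)
def quad(n,p,s,o,z,fn='top0.png'):
    P=unproj(fn,crop(p,s,o),z); c=P.mean(0)
    l=(P[1]-P[0]+P[2]-P[3])/2; t=(P[3]-P[0]+P[2]-P[1])/2
    print(n,np.round(c,4),'len',np.linalg.norm(l[:2]).round(4),'thk',np.linalg.norm(t[:2]).round(4),'dir y',np.degrees(np.arctan2(l[1],l[0])).round(1))
quad('L',[(78,265),(212,278),(208,320),(75,305)],5.7,(280,185),.1)
quad('M',[(310,235),(440,258),(436,283),(303,262)],5.7,(280,185),.1)
quad('R',[(595,137),(720,160),(715,183),(588,155)],5.7,(280,185),.1)
quad('clamp',[(195,200),(425,210),(415,345),(183,335)],9,(150,180),.075)
quad('base',[(215,97),(498,110),(466,500),(192,490)],9,(150,180),.014)
# scene
quad('sL',[(548,235),(665,270),(660,285),(556,228)],5.7,(150,140),.1,'scene0.png')
quad('sM',[(345,207),(440,252),(450,240),(352,200)],5.7,(150,140),.1,'scene0.png')
quad('sR',[(60,212),(158,262),(165,250),(70,207)],5.7,(150,140),.1,'scene0.png')
E
```

```text
L [ 0.4725 -0.0531  0.1   ] len 0.0615 thk 0.0189 dir y -96.4
M [ 0.4868 -0.1586  0.1   ] len 0.0612 thk 0.0123 dir y -99.9
R [ 0.5327 -0.2907  0.1   ] len 0.0593 thk 0.0101 dir y -101.9
clamp [0.546  0.2701 0.075 ] len 0.0689 thk 0.0406 dir y -92.8
base [0.5457 0.2712 0.014 ] len 0.0874 thk 0.1239 dir y -92.7
sL [ 0.4759 -0.0494  0.1   ] len 0.0621 thk 0.0025 dir y 80.1
sM [ 0.4897 -0.155   0.1   ] len 0.0566 thk 0.0071 dir y 79.1
sR [ 0.5367 -0.2873  0.1   ] len 0.0594 thk 0.0064 dir y 77.9
```

Seen from the top camera, the middle plate looks about 12 mm thick. I'll move over it for a close wrist-camera look.

```bash
python3 -m handwheel '[22,52,0,0,0,0.97,22,52,0,0,0,0.97,22,52,0,0,0,0.97,22,52,0,0,0,0.97,22,52,0,0,0,0.97,22,52,0,0,0,0.97,22,52,0,0,0,0.97,22,52,0,0,0,0.97]' 0
python3 - <<'E'
from h import *
s=sensors.get_state();print(s['tcp_pos'],s['eef_rot'],s['joints'])
E
```

```text
time_s: 0.95
tcp_pos: [0.4359, -0.2437, 0.2261]
eef_rot: [179.9, -0.0, -99.8]
contact_force: [1.6, -0.0, -0.8]
gripper_width: 0.0881
[ 0.43594488 -0.24374269  0.22614979] [ 1.79946408e+02 -3.74938396e-03 -9.97719026e+01] [-6.62681261e+00  3.89233627e+00 -2.09575587e+01  8.85024441e-04
 -6.52038220e+01 -3.14546327e+00]
```

```bash
python3 -m handwheel '[6,15,0,0,0,0,6,15,0,0,0,0,6,15,0,0,0,0,6,15,0,0,0,0,6,15,0,0,0,0,6,15,0,0,0,0]'
python3 - <<'E'
from h import *
s=sensors.get_state();print(s['tcp_pos'],s['eef_rot'],s['joints'])
np.savez('pics/w1s.npz',p=s['tcp_pos'],r=s['eef_rot'])
snap('wrist','w1.png')
E
```

```text
time_s: 1.55
tcp_pos: [0.4956, -0.0938, 0.2259]
eef_rot: [179.9, -0.0, -99.7]
contact_force: [-0.4, -0.1, -0.4]
gripper_width: 0.0876
[ 0.49564312 -0.09383306  0.22593148] [ 1.79910085e+02 -1.72049367e-02 -9.97283276e+01] [ 1.16135533e+01  4.42691180e+00 -2.03893384e+01 -1.83832759e-02
 -6.52737614e+01 -2.13341918e+01]
```

View pics/w1.png

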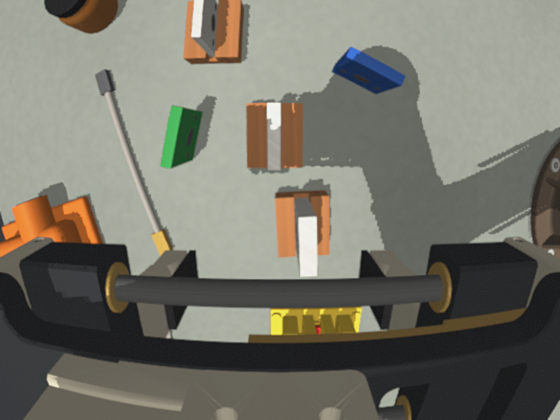

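M is seen nearly straight from above at (274,135). L is at (306,235), R at (205,30).

Run:
```python
import cv2
s=cv2.imread('pics/w1.png')
cv2.imwrite('pics/w1M.png',cv2.resize(s[95:180,235:315],None,fx=7,fy=7,interpolation=cv2.INTER_CUBIC))
cv2.imwrite('pics/w1L.png',cv2.resize(s[180:285,260:345],None,fx=5.7,fy=5.7,interpolation=cv2.INTER_CUBIC))
cv2.imwrite('pics/w1R.png',cv2.resize(s[0:75,170:260],None,fx=8,fy=8,interpolation=cv2.INTER_CUBIC))
```

```text
(no output)
```

View pics/w1M.png

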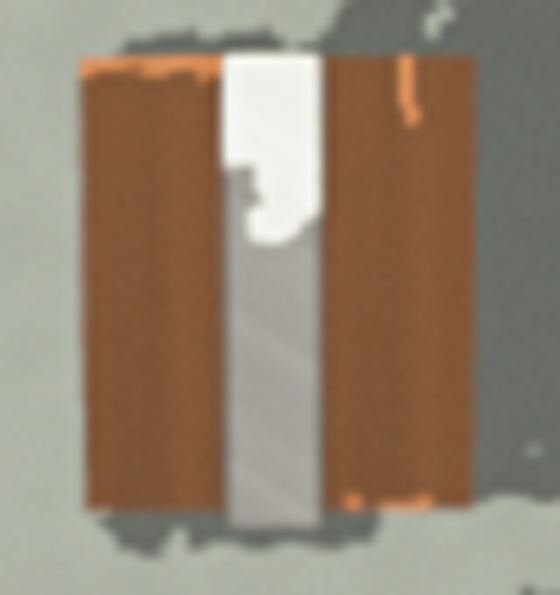

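View pics/w1L.png

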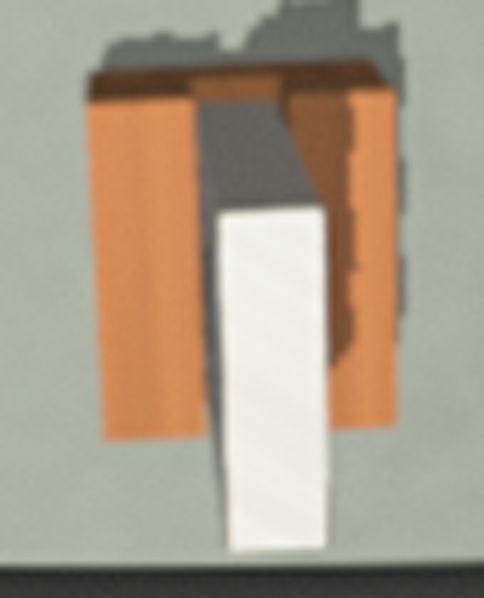

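View pics/w1R.png

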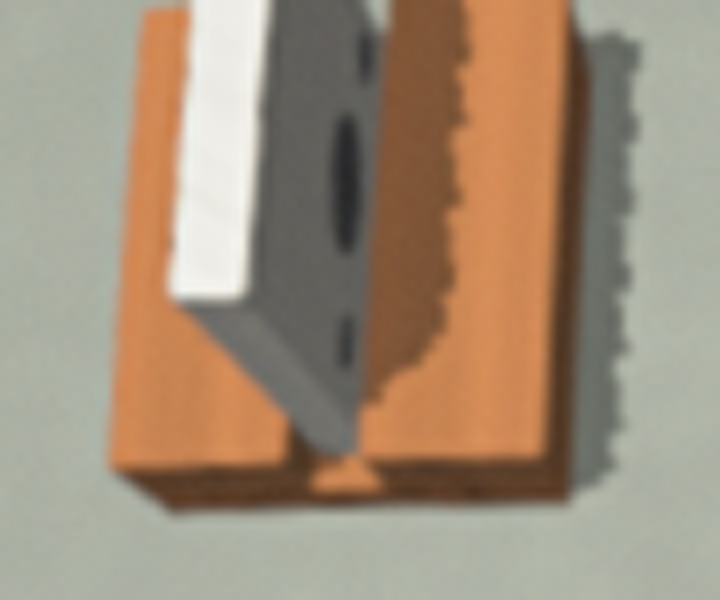

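```bash
cat >> h.py <<'E'
from scipy.spatial.transform import Rotation as Rot
def crop(p,s,o): return (np.array(p,float)+.5)/s-.5+np.array(o)
def wun(fn,sfn,uv,z):
    d=np.load('pics/'+fn+'.npz');K=d['camera_matrix'];M=d['mount'];s=np.load('pics/'+sfn)
    Rw=Rot.from_euler('xyz',s['r'],degrees=True).as_matrix()
    uv=np.atleast_2d(uv).astype(float); q=(uv-K[:2,2])/K[0,0]; th=np.linalg.norm(q,axis=1)
    ray=np.c_[q*(np.sin(th)/np.maximum(th,1e-9))[:,None],np.cos(th)]
    ray=(Rw@M[:3,:3]@ray.T).T; c=s['p']+Rw@M[:3,3]
    return c+ray*((z-c[2])/ray[:,2])[:,None]
def wquad(n,P):
    c=P.mean(0); t=(P[1]-P[0]+P[2]-P[3])/2; l=(P[3]-P[0]+P[2]-P[1])/2
    print(n,np.round(c,4),'len',np.linalg.norm(l[:2]).round(4),'thk',np.linalg.norm(t[:2]).round(4),'dir',np.degrees(np.arctan2(l[1],l[0])).round(1))
E
python3 - <<'E'
from h import *
for n,p,s,o in(('M',[(221,53),(321,53),(321,527),(229,527)],7,(235,95)),('L',[(217,209),(325,206),(325,548),(229,550)],5.7,(260,180))):
    wquad(n,wun('w1.png','w1s.npz',crop(p,s,o),.1))
P=wun('w1.png','w1s.npz',crop([(168,298),(243,301)],8,(170,0)),.1);print(P,np.linalg.norm(P[1]-P[0]))
E
```

```text
M [ 0.4885 -0.1586  0.1   ] len 0.0596 thk 0.0119 dir 80.7
L [ 0.4744 -0.0526  0.1   ] len 0.0603 thk 0.0169 dir 82.9
[[ 0.54556957 -0.26306409  0.1       ]
 [ 0.53720573 -0.26041768  0.1       ]] 0.008772530220490819
```

The wrist view puts M about 12 mm thick, L about 17 and R about 9. I'll pinch M lightly to check by feel.

```bash
python3 -m handwheel '[-0.7,-6.5,0,0,0,0.007,-0.7,-6.5,0,0,0,0.007,-0.7,-6.5,-5,0,0,0.007,-0.7,-6.5,-10,0,0,0.007,-0.7,-6.5,-10,0,0,0.007,-0.7,-6.5,-10,0,0,0.007]' 0
python3 - <<'E'
from h import *
s=sensors.get_state();print(s['tcp_pos'],s['eef_rot'])
E
```

```text
time_s: 2.2
tcp_pos: [0.4881, -0.1606, 0.1266]
eef_rot: [179.8, -0.1, -99.4]
contact_force: [1.0, -0.6, 1.6]
gripper_width: 0.0876
[ 0.48812552 -0.16059366  0.12661741] [ 1.79823444e+02 -8.55422325e-02 -9.94439984e+01]
```

```bash
python3 -m handwheel '[0,0.15,-3,0,0,0,0,0.15,-5.9,0,0,0,0,0.15,-5.9,0,0,0,0,0.15,-5.9,0,0,0]' ; python3 -m handwheel '[0,0,0,0,0,0,0,0,0,0,0,0,0,0,0,0,0,0,0,0,0,0,0,0,0,0,0,0,0,0,0,0,0,0,0,0,0,0,0,0,0,0,0,0,0,0,0,0]' 255 8;  python3 -m handwheel '[0,0,0,0,0,0,0,0,0,0,0,0,0,0,0,0,0,0,0,0,0,0,0,0]'
```

```text
time_s: 2.6
tcp_pos: [0.4897, -0.1594, 0.07]
eef_rot: [180.0, -0.1, -99.4]
contact_force: [0.9, -0.8, -0.0]
gripper_width: 0.0875
time_s: 3.4
tcp_pos: [0.4896, -0.1594, 0.0699]
eef_rot: [179.9, -0.1, -99.4]
contact_force: [0.4, -0.1, 0.7]
gripper_width: 0.0291
time_s: 3.8
tcp_pos: [0.4891, -0.1594, 0.0697]
eef_rot: [179.9, -0.1, -99.4]
contact_force: [-1.2, 0.4, -0.0]
gripper_width: 0.0122
```

```bash
python3 -m handwheel '[0,0,0,0,0,0,0,0,0,0,0,0,0,0,0,0,0,0]'
python3 - <<'E'
from h import *
for i in range(3): print(sensors.get_state()['gripper_width'])
s=sensors.get_state();np.savez('pics/w2s.npz',p=s['tcp_pos'],r=s['eef_rot'])
E
```

```text
time_s: 4.1
tcp_pos: [0.4891, -0.1594, 0.0697]
eef_rot: [179.9, -0.1, -99.4]
contact_force: [-0.8, 1.0, 0.4]
gripper_width: 0.012
0.01198899540118296
0.01198899540118296
0.01198899540118296
```

The pinch reads 12.0 mm, so M is the one. I'll grip harder and lift straight up.

```bash
python3 -m handwheel '[0,0,0,0,0,0,0,0,0,0,0,0,0,0,0,0,0,0]' 255 50;  python3 -m handwheel '[0,0,1,0,0,0,0,0,3,0,0,0,0,0,6,0,0,0,0,0,10,0,0,0,0,0,14,0,0,0,0,0,14,0,0,0,0,0,14,0,0,0]'
```

```text
time_s: 4.4
tcp_pos: [0.4891, -0.1594, 0.0697]
eef_rot: [179.9, -0.1, -99.4]
contact_force: [-2.0, 0.8, -0.4]
gripper_width: 0.0118
time_s: 5.1
tcp_pos: [0.4895, -0.1593, 0.211]
eef_rot: [-179.9, -0.0, -99.4]
contact_force: [-0.0, -0.2, -3.3]
gripper_width: 0.0114
```

Run:
```python
from h import *
s=sensors.get_state();print(s['tcp_pos'],s['eef_rot'],s['contact_force'],s['gripper_width'],s['joints'])
snap('scene','s2.png')
print(unproj('top0.png',[(96,178),(245,236),(131,257)],.1))
```

```text
[ 0.4895188  -0.15925319  0.21098571] [-1.79947047e+02 -4.89142781e-02 -9.94251637e+01] [-0.04847411 -0.20235787 -3.28543638] 0.011438378467614748 [  3.90183436   6.01061533 -20.68416649   0.06696163 -63.2649817
 -13.35707818]
[[0.62895594 0.49700173 0.1       ]
 [0.47304952 0.10283    0.1       ]
 [0.42065299 0.39697617 0.1       ]]
```

View pics/s2.png

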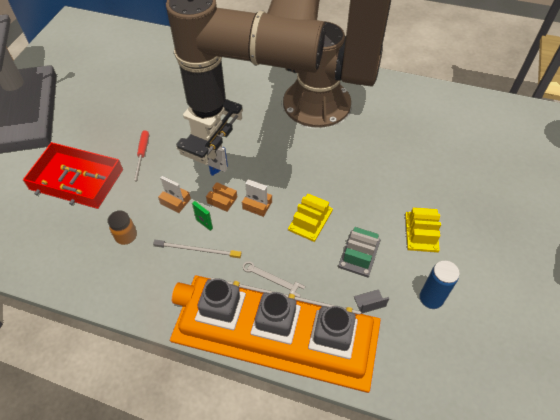

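The plate is out and the block stayed put. Next I carry it past the clamp so the wrist camera can look down into the slot.

```bash
python3 -m handwheel '[0.6,5,1,0,0,0.02,1.2,10,1,0,0,0.04,1.7,15,1,0,0,0.06,2.3,20,1,0,0,0.08,2.9,25,1,0,0,0.1,3.5,30,1,0,0,0.117,4,35,1,0,0,0.117,4.6,40,1,0,0,0.117]'; python3 -m handwheel '[1,6,0,0,0,0,1,10,0,0,0,0,1,10,0,0,0,0,1,10,0,0,0,0,1,10,0,0,0,0]'
python3 - <<'E'
from h import *
s=sensors.get_state();print(s['tcp_pos'],s['eef_rot'],s['contact_force'],s['joints'])
np.savez('pics/w3s.npz',p=s['tcp_pos'],r=s['eef_rot'])
snap('wrist','w3.png')
E
```

```text
time_s: 5.95
tcp_pos: [0.5332, 0.2387, 0.2179]
eef_rot: [179.8, -0.2, -92.7]
contact_force: [1.3, -0.9, -1.7]
gripper_width: 0.0118
time_s: 6.45
tcp_pos: [0.5426, 0.3378, 0.2164]
eef_rot: [179.7, -0.3, -92.7]
contact_force: [0.1, -1.4, -1.6]
gripper_width: 0.0115
[0.54264391 0.33778228 0.21641798] [179.65983712  -0.30152158 -92.72368811] [ 0.14712774 -1.41663734 -1.6457833 ] [ 49.31169019  17.84662069  -4.56192926  -0.08916569 -68.03844905
 -52.00260421]
```

View pics/w3.png

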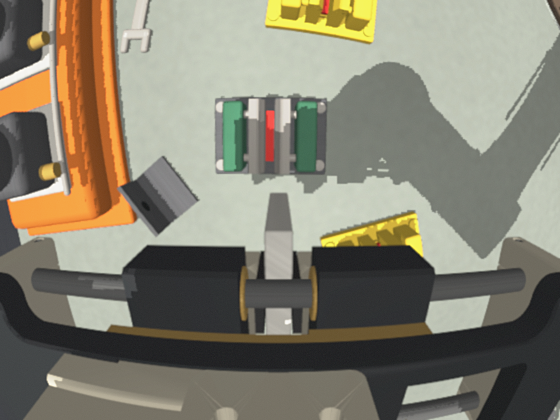

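Run:
```python
import cv2
s=cv2.imread('pics/w3.png')
cv2.imwrite('pics/w3c.png',cv2.resize(s[90:185,205:335],None,fx=6,fy=6,interpolation=cv2.INTER_CUBIC))
```

```text
(no output)
```

View pics/w3c.png

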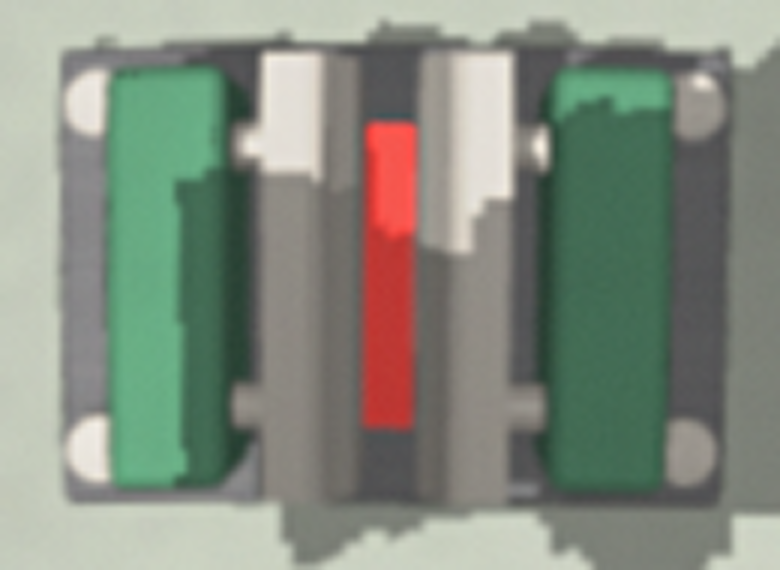

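Run:
```python
from h import *
for n,p,z in(('outer',[(260,52),(516,52),(510,500),(264,502)],.075),('inner',[(322,52),(460,52),(453,500),(324,502)],.075),('base',[(62,50),(732,50),(722,503),(68,500)],.014),('posts',[(112,70),(672,70),(666,487),(114,487)],.06)):
    P=wun('w3.png','w3s.npz',crop(p,6,(205,90)),z);wquad(n,P)
    l=[np.degrees(np.arctan2(*(P[a]-P[b])[[1,0]])) for a,b in((0,3),(1,2))];print(np.round(l,1))
```

```text
outer [0.5472 0.2716 0.075 ] len 0.0697 thk 0.0386 dir 87.0
[-92.7 -93.3]
inner [0.5468 0.2717 0.075 ] len 0.0696 thk 0.0205 dir 86.8
[-92.8 -93.6]
base [0.547  0.2715 0.014 ] len 0.085 thk 0.1233 dir 86.9
[-93.  -93.2]
posts [0.547  0.2717 0.06  ] len 0.0683 thk 0.0901 dir 86.8
[-93.4 -92.9]
```

```bash
cat > d.py <<'E'
from h import *
s=sensors.get_state();R=Rot.from_euler('xyz',s['eef_rot'],degrees=True)
G=Rot.from_euler('xyz',[180,0,-93.0],degrees=True)
print('d cm',np.round((np.array([.547,.2708,0])-s['tcp_pos'])*100,2),'turn',np.round((G*R.inv()).as_rotvec(),4),'F',np.round(s['contact_force'],2),'M',np.round(s['moment'],2),'w',s['gripper_width'])
E
python3 d.py; python3 -m handwheel '[0.4,-5,0,0,0,-0.005,0.4,-6.7,0,0,0,-0.005,0.4,-6.7,-3,0,0,-0.005,0.4,-6.7,-6,0,0,-0.005,0.4,-6.7,-7,0,0,-0.005,0.4,-6.7,-7,0,0,-0.005,0.4,-6.7,-7,0,0,-0.005,0.4,-6.7,-7,0,0,-0.005]'; python3 d.py
```

```text
d cm [  0.41  -6.67 -21.7 ] turn [ 0.0043 -0.0055 -0.0042] F [ 0.39 -1.08 -1.08] M [-0.03  0.08 -0.  ] w 0.01149249805366422
time_s: 7.3
tcp_pos: [0.5478, 0.271, 0.1487]
eef_rot: [179.8, -0.2, -93.0]
contact_force: [0.2, -0.2, -2.1]
gripper_width: 0.0117
d cm [ -0.08  -0.02 -14.87] turn [ 0.0028 -0.0034  0.0006] F [ 0.2  -0.18 -2.12] M [ 0.04  0.03 -0.01] w 0.01170469693994105
```

```bash
python3 -m handwheel '[-0.08,0,0,0.003,-0.003,0,-0.08,0,0,0.003,-0.003,0,-0.08,0,-1,0.003,-0.003,0,-0.08,0,-1.8,0.003,-0.003,0,-0.08,0,-2.3,0.003,-0.003,0,-0.08,0,-2.3,0.003,-0.003,0,-0.08,0,-2.3,0.003,-0.003,0]'; python3 d.py; python3 -c "
from h import *
snap('scene','s3.png'); s=cv2.imread('pics/s3.png'); cv2.imwrite('pics/s3c.png',cv2.resize(s[150:290,280:460],None,fx=4,fy=4,interpolation=cv2.INTER_CUBIC))"
```

```text
time_s: 8.0
tcp_pos: [0.5469, 0.271, 0.1254]
eef_rot: [180.0, -0.0, -93.0]
contact_force: [0.7, -0.0, -2.0]
gripper_width: 0.0118
d cm [ 1.000e-02 -2.000e-02 -1.254e+01] turn [ 0.0004 -0.0008  0.0005] F [ 0.68 -0.01 -1.98] M [ 0.05  0.07 -0.02] w 0.011767487521425382
```

View pics/s3c.png

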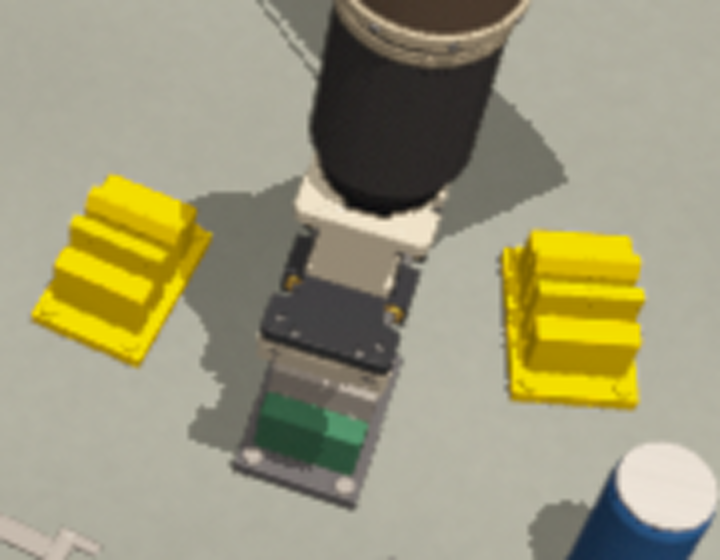

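```bash
for i in 1; do python3 -m handwheel '[0,0,-0.1,0,0,0,0,0,-0.2,0,0,0,0,0,-0.3,0,0,0,0,0,-0.4,0,0,0,0,0,-0.4,0,0,0]'; python3 d.py; done;  python3 -m handwheel '[0,0,-0.1,0,0,0,0,0,-0.2,0,0,0,0,0,-0.3,0,0,0,0,0,-0.3,0,0,0]'; python3 d.py; python3 -m handwheel '[0,0,-0.1,0,0,0,0,0,-0.2,0,0,0,0,0,-0.3,0,0,0,0,0,-0.3,0,0,0]'; python3 d.py
```

```text
time_s: 8.55
tcp_pos: [0.5471, 0.2711, 0.1216]
eef_rot: [180.0, -0.0, -93.0]
contact_force: [0.6, -0.2, -1.3]
gripper_width: 0.0119
d cm [-1.000e-02 -3.000e-02 -1.216e+01] turn [ 0.     -0.0004  0.0005] F [ 0.59 -0.2  -1.28] M [0.01 0.06 0.01] w 0.011943545678107625
time_s: 8.95
tcp_pos: [0.5476, 0.2713, 0.1195]
eef_rot: [-179.9, 0.0, -93.0]
contact_force: [-1.6, -0.8, 4.5]
gripper_width: 0.0116
d cm [ -0.06  -0.05 -11.95] turn [-0.0005  0.0009  0.0002] F [-1.62 -0.79  4.55] M [-0.27  0.44 -0.09] w 0.011580276600436343
time_s: 9.35
tcp_pos: [0.5477, 0.2715, 0.1167]
eef_rot: [-179.9, 0.1, -93.0]
contact_force: [-1.5, 0.0, 1.8]
gripper_width: 0.0117
d cm [ -0.07  -0.07 -11.67] turn [-0.001   0.0012  0.0003] F [-1.49  0.01  1.78] M [ 0.16  0.46 -0.15] w 0.011659975973038859
```

Past the taper: drag is about 3.5 N. I'll continue in small steps.

```bash
python3 -m handwheel '[-0.04,-0.03,-0.1,0,0,0,-0.04,-0.03,-0.2,0,0,0,-0.04,-0.03,-0.3,0,0,0,-0.04,-0.03,-0.4,0,0,0]'; python3 d.py;  python3 -m handwheel '[0,0,-0.1,0,0,0,0,0,-0.2,0,0,0,0,0,-0.3,0,0,0]'; python3 d.py; python3 -m handwheel '[0,0,-0.1,0,0,0,0,0,-0.15,0,0,0]'; python3 d.py
```

```text
time_s: 9.75
tcp_pos: [0.5473, 0.2711, 0.1126]
eef_rot: [-179.9, 0.1, -93.0]
contact_force: [0.9, -0.2, 2.1]
gripper_width: 0.0112
d cm [ -0.03  -0.03 -11.26] turn [-0.001   0.0013  0.0003] F [ 0.87 -0.19  2.05] M [ 0.09  0.18 -0.16] w 0.011241721127889022
time_s: 10.05
tcp_pos: [0.5473, 0.2711, 0.1095]
eef_rot: [-179.9, 0.1, -93.0]
contact_force: [-0.3, -0.2, 3.0]
gripper_width: 0.0119
d cm [ -0.03  -0.03 -10.95] turn [-0.0009  0.0012  0.0003] F [-0.35 -0.17  2.95] M [-0.02  0.24 -0.17] w 0.011897016232844067
time_s: 10.25
tcp_pos: [0.5473, 0.2711, 0.1078]
eef_rot: [-179.9, 0.1, -93.0]
contact_force: [-0.7, -0.5, 1.7]
gripper_width: 0.0118
d cm [ -0.03  -0.03 -10.78] turn [-0.0009  0.0012  0.0004] F [-0.69 -0.52  1.72] M [ 0.03  0.22 -0.2 ] w 0.011824239278556846
```

```bash
cat > c.py <<'E'
import sys
from h import *
s=sensors.get_state();print('z %.2f Fz %.2f t %.2f'%(s['tcp_pos'][2]*1e3,s['contact_force'][2],s['time_s']))
sys.exit(1 if s['contact_force'][2]>float(sys.argv[1]) or abs(s['contact_force'][:2]).max()>8 else 0)
E
python3 -m handwheel '[0,0,-0.05,0,0,0,0,0,-0.1,0,0,0]' >/dev/null && python3 c.py 5.5 && python3 -m handwheel '[0,0,-0.05,0,0,0,0,0,-0.1,0,0,0]' >/dev/null && python3 c.py 5.5 && python3 -m handwheel '[0,0,-0.05,0,0,0,0,0,-0.1,0,0,0]' >/dev/null && python3 c.py 5.5 && python3 -m handwheel '[0,0,-0.05,0,0,0,0,0,-0.1,0,0,0]' >/dev/null && python3 c.py 5.5 && python3 -m handwheel '[0,0,-0.05,0,0,0,0,0,-0.1,0,0,0]' >/dev/null && python3 c.py 5.5 && python3 -m handwheel '[0,0,-0.05,0,0,0,0,0,-0.1,0,0,0]' >/dev/null && python3 c.py 5.5; python3 d.py
```

```text
z 106.86 Fz 2.55 t 10.45
z 106.31 Fz 7.49 t 10.65
d cm [ -0.04  -0.03 -10.63] turn [-0.0009  0.0015  0.0002] F [-2.58 -0.76  7.49] M [-0.14  1.05 -0.21] w 0.011450044536710441
```

```bash
python3 -m handwheel '[0,0,0,0,0,0]' >/dev/null; python3 d.py; python3 -m handwheel '[0,0,-0.03,0,0,0,0,0,-0.03,0,0,0]' >/dev/null;  python3 d.py
```

```text
d cm [ -0.03  -0.03 -10.64] turn [-0.001   0.0015  0.0002] F [ 0.5   0.01 -0.36] M [ 0.01  0.1  -0.24] w 0.011954810629869196
d cm [ -0.04  -0.03 -10.63] turn [-0.001   0.0017  0.0001] F [-1.61 -0.19  4.01] M [-0.12  0.71 -0.2 ] w 0.011936575985039347
```

```bash
python3 -m handwheel '[0,0,-0.03,0,0,0,0,0,-0.06,0,0,0]' >/dev/null; python3 d.py; python3 -m handwheel '[0,0,-0.06,0,0,0,0,0,-0.08,0,0,0]' >/dev/null;  python3 d.py
```

```text
d cm [ -0.04  -0.03 -10.63] turn [-0.001   0.002  -0.0001] F [-2.83 -0.81  9.21] M [-0.2   1.2  -0.19] w 0.01165504739621767
d cm [ -0.04  -0.04 -10.61] turn [-0.0011  0.0022 -0.0003] F [-3.66 -1.03  8.75] M [-0.28  1.41 -0.21] w 0.01159500570855105
```

```bash
python3 -m handwheel '[0,0,-0.06,0,0,0,0,0,-0.1,0,0,0,0,0,-0.12,0,0,0,0,0,-0.12,0,0,0]' >/dev/null; python3 d.py; python3 -c "
from h import *
snap('scene','s4.png');snap('wrist','w4.png')"; python3 d.py
```

```text
d cm [ -0.04  -0.04 -10.58] turn [-0.0011  0.0026 -0.0006] F [-2.94 -1.01 10.79] M [-0.34  1.59 -0.18] w 0.01162632229389845
d cm [ -0.04  -0.04 -10.59] turn [-0.0012  0.0027 -0.0006] F [-3.77 -1.14 10.01] M [-0.3   1.63 -0.19] w 0.011809571702593034
```

Stiffness is about 8 N/mm from first touch at TCP z ≈ 106.9 mm, which matches the seat pad. Drag baseline is Fz ≈ 2.2, so I'm aiming for Fz ≈ 14.

```bash
python3 -m handwheel '[-0.02,0,-0.06,0,0.002,0,-0.02,0,-0.1,0,0.002,0,-0.02,0,-0.14,0,0.002,0,-0.02,0,-0.16,0,0.002,0,-0.02,0,-0.16,0,0.002,0]' >/dev/null; python3 d.py
```

```text
d cm [ -0.05  -0.04 -10.56] turn [-0.0014  0.0016 -0.0009] F [-2.93 -0.75 12.3 ] M [-0.54  1.68 -0.18] w 0.011566811330857853
```

```bash
python3 -m handwheel '[-0.02,0,-0.06,0,0.002,0,-0.02,0,-0.12,0,0.002,0,-0.02,0,-0.16,0,0.002,0,-0.02,0,-0.18,0,0.002,0,-0.02,0,-0.18,0,0.002,0]' >/dev/null; python3 d.py; python3 -c "
from h import *
snap('scene','s5.png');snap('scene','s5b.png')"; python3 d.py
```

```text
d cm [ -0.06  -0.04 -10.54] turn [-0.0016  0.0007 -0.0015] F [-4.45 -2.12 13.67] M [-0.62  1.97 -0.19] w 0.011458549427685262
d cm [ -0.06  -0.04 -10.54] turn [-0.0016  0.0007 -0.0015] F [-4.72 -0.25 14.9 ] M [-0.59  1.99 -0.17] w 0.011916656809751116
```

Seat load is about 12 N (Fz 14.3 less 2.2 drag; 1.5 mm of pad travel agrees). Next I relax the push and open.

```bash
python3 -m handwheel '[0,0,0,0,0,0,0,0,0,0,0,0]' ; python3 -m handwheel '[0,0,0,0,0,0,0,0,0,0,0,0,0,0,0,0,0,0,0,0,0,0,0,0,0,0,0,0,0,0,0,0,0,0,0,0,0,0,0,0,0,0,0,0,0,0,0,0]' 100; python3 d.py
```

```text
time_s: 13.15
tcp_pos: [0.5475, 0.2711, 0.106]
eef_rot: [-180.0, 0.1, -92.9]
contact_force: [-2.8, 0.1, 8.4]
gripper_width: 0.0117
time_s: 13.95
tcp_pos: [0.5475, 0.2711, 0.106]
eef_rot: [-180.0, 0.1, -92.9]
contact_force: [-0.6, 0.9, 0.5]
gripper_width: 0.053
d cm [ -0.05  -0.03 -10.6 ] turn [-0.0016  0.0008 -0.0016] F [-0.65  0.94  0.51] M [ 0.03  0.08 -0.01] w 0.05301360820312615
```

```bash
python3 -m handwheel '[0,0,1,0,0,0,0,0,3,0,0,0,0,0,6,0,0,0,0,0,10,0,0,0,0,0,13,0,0,0]'; python3 -m handwheel '[0,3.5,0,0,0,0,0,7,0,0,0,0,0,7,0,0,0,0,0,7,0,0,0,0]';  python3 - <<'E'
from h import *
s=sensors.get_state();print(s['tcp_pos'],s['eef_rot'],s['contact_force'])
np.savez('pics/w6s.npz',p=s['tcp_pos'],r=s['eef_rot'])
snap('wrist','w6.png'); snap('scene','s6.png')
a=cv2.imread('pics/w6.png')[60:200,190:360];b=cv2.imread('pics/s6.png')[190:290,300:400]
cv2.imwrite('pics/w6c.png',cv2.resize(a,None,fx=4,fy=4,interpolation=cv2.INTER_CUBIC));cv2.imwrite('pics/s6c.png',cv2.resize(b,None,fx=6,fy=6,interpolation=cv2.INTER_CUBIC))
E
```

```text
time_s: 14.45
tcp_pos: [0.548, 0.2712, 0.2394]
eef_rot: [-179.8, 0.2, -92.9]
contact_force: [0.1, 0.9, 0.7]
gripper_width: 0.0534
time_s: 14.85
tcp_pos: [0.5477, 0.3418, 0.2397]
eef_rot: [-179.8, 0.2, -92.8]
contact_force: [0.1, 0.4, -0.3]
gripper_width: 0.0531
[0.54773495 0.3418277  0.23969076] [-1.79836525e+02  1.64672235e-01 -9.28290489e+01] [ 0.10731286  0.39214089 -0.33339722]
```

View pics/w6c.png

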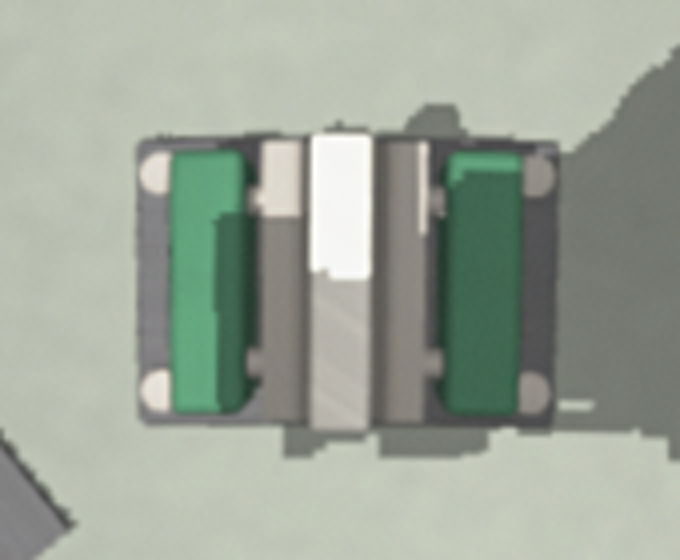

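View pics/s6c.png

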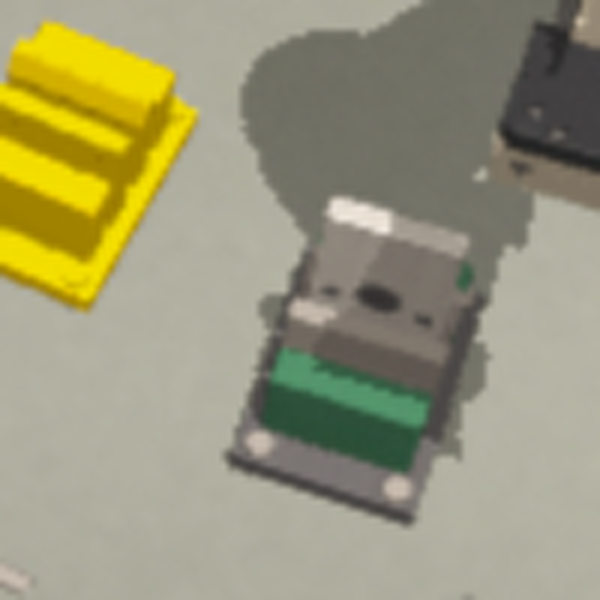

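View pics/s6.png

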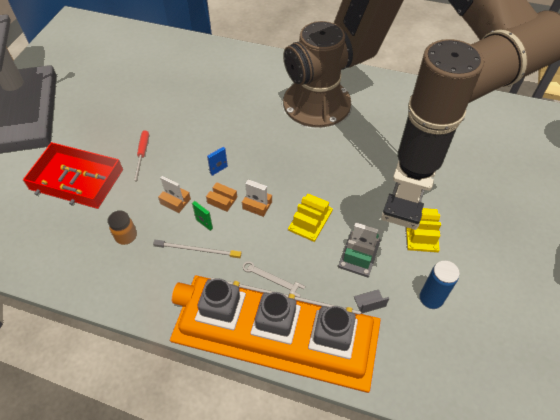

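The plate stands upright and central in the jaws, and everything else is unmoved. I'm handing in.

```bash
python3 -c "
from h import *
P=wun('w6.png','w6s.npz',crop([(311,135),(371,133),(371,430),(310,430)],4,(190,60)),.1365);wquad('plate',P)
print(r.close_job())"
```

```text
plate [0.5475 0.2718 0.1365] len 0.06 thk 0.0121 dir 87.0
the job is handed in; nothing more can be done
None
```

The 12 mm plate is upright in the middle of the spring-jaw clamp, resting on the hidden seat, and the job is handed in at about 15 s on the robot's clock.

- **Finding it:** I pinched only the middle plate, which read 12.0 mm where it stood. I did not pinch the other two. The wrist camera put them at about 17 and 9 mm, so the choice was clear without touching them.
- **Seating:** After the taper the plate dragged at about 4 N. It touched the seat about 23 mm below the jaw tops, and from there the force rose at about 8 N/mm, as the pad should. I pressed until the reading, less drag, showed about 12 N on the seat; the 1.5 mm of pad travel agrees. The highest reading was 14.9 N, taken while pressing home. A sideways force of up to 4.7 N built up during the press, and I eased it before opening.
- **Release:** The plate rose about 0.6 mm when I relaxed the push. That leaves roughly 0.9 mm of pad compression, so by that measure it still sits on the seat.
- **Last checks:** The final wrist view shows the plate centred in the slot to about 0.5 mm and in line with it. The scene view shows the other two plates still in their blocks and everything else on the bench unmoved. The gripper is clear and touching nothing.

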